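Zero the rinse-aid dosing dial and set it four clicks up

ROBOT

A 7-joint arm with a two-finger parallel gripper is mounted at the origin on the work surface; the furniture and walls round the work are solid. World frame = base frame: x ahead of the robot, y to its left, z up, the work surface at z = 0. Lengths are in m, angles in rad, forces in N, time in s.
With the tool pointing down it reaches from about 0.425 to 0.925 m from the base axis. Payload 6.8 kg.
Tool frame: the origin (TCP) lies midway between the tips of the shut fingers; the grasp point (between the pads) lies 19 mm behind it; z points along the fingers, y is the line along which they close (so a half turn about z gives the same grasp; the last joint's range is limited). The gripper opens to 85 mm and grips with 20 to 120 N. Pads are 22 mm wide; open, the fingers measure 114 mm over their backs; the gripper's body (76 mm by 85 mm) begins 54 mm behind the grasp point. The pads swing forward as they close: fully open they stand 13 mm farther back than shut.
Start: joints at [-1.368, 0.477, 0.022, 1.555, -0.011, 1.109, -0.083], TCP at [0.206, 0.643, 0.231] pointing down, gripper open.
Joint ranges: [-2.96, 2.96], [-0.34, 2.1], [-1.41, 1.46], [0.24, 2.44], [-1.37, 4.51], [0.17, 1.92], [-2.96, 2.96]. Speed limits (rad/s): [2.39, 2.39, 3.14, 3.14, 3.14, 3.14, 3.14].

INTERFACE

Orientations are given as a unit quaternion [w, x, y, z].
In Python, from cell import env, kinematics, monitor, cams, spot_in, mark_of gives the robot as it stands. Calls block until the motion is done:
- env.reach(position, orientation): joint-space move of the TCP to a pose.
- env.movel(position, velocity=0.15, rot=None, stop_force=None): straight line of the TCP; rot=None keeps the orientation; velocity is the mean speed in m/s. With stop_force (N) it stops when the force on the tool has changed by that much, and returns True; else False.
- env.goto_joints(angles): joint-space move.
- env.grip(opening, f_grip=None): finger opening in m; f_grip is the grip in N (None keeps the last); returns when the fingers have stopped.
- env.dwell(seconds).
- kinematics.inverse_kinematics(position, orientation): joint angles nearest the present ones, or None.
- monitor.get_state(): the state.
- cams.camera(name): name is "scene" or "top" or "wrist"; returns (picture, depth): 420x560x3 uint8, blue, green, red; 420x560 float32, m along the optical axis (not along the pixel's ray), 0 where there is no reading.
- cams.calibration(name): a dict with "fx", "fy", "cx", "cy" (pixels), "k1" (the pictures are not rectified: a ray, as slopes to the right and down, at radius r is drawn at 1 + k1 r^2 times it, then the intrinsics apply), "rvec" (rotation vector, rad) and "tvec" (3), from world to camera coordinates, as OpenCV has them. Camera axes: x right, y down, z forward; pixel columns grow to the right and rows downward; lengths in m; the calibration is good to about 2 mm. A picture is of the moment at which its call begins: read the wrist's pose just before it. calibration takes no time and is no camera call; for the wrist camera it gives the pose at the moment of the call.
A pose or a line that the arm cannot do raises env.PlanningError and nothing moves.
- env.job_done(): hands the job in; it is judged then, once.
Trained networks look in the newest picture that a camera, given by its name, has taken for a name from the list of things; names that differ only in an ending like _2 or _b are one class to them, and where a whole thing is asked for, a point or a joint stands for the part that bears it (a point fixed in the world has none). Each returns a list of dicts, best first, with "score" (0 to 1); they miss things now and then, are a little off and sometimes report something else, mostly with a low value. They report only what shows in the picture. A call takes as long as a camera call.
- spot_in(query, camera): "at" ([x, y, z] in m, in the coordinates of the camera as it stood for that picture, good to about 4 mm: the middle of the surface that is visible of it).
- mark_of(query, camera): "at" ([x, y, z] in m, in the coordinates of the camera as it stood for that picture, good to about 4 mm: a listed point, or the origin of a listed thing).
The state is a dict: "time": time; "qpos": joint angles; "joint_velocities": joint speeds; "joint_torque": joint torques, N m; "tcp_pos": TCP position; "orientation": TCP orientation; "force": force on the tool from outside, world axes, zero at the start; "torque": the same for the moment, N m; "opening": finger opening in m; "gripper_force": force on a finger pad.
Only numpy, scipy, OpenCV 4.12 (cv2) and the standard library are available. Lean on these libraries where they do the work, as an engineer would, in place of code of your own. Each camera call takes 0.05 s, during which the arm holds its last target. There are 200 camera calls.

TASK

Set the dose on the rinse-aid unit: turn the black dial clockwise (seen from above) until you feel it come up firmly against its stop, without forcing it, then turn it back anticlockwise by exactly four clicks and let go. Leave the mug, the glass and the tub where they stand.

Things in the scene. Friction and masses are not known exactly. Their poses are not given: they have to be found in the camera images.
- housing: white box of the dosing unit, fixed, 156 (x) x 150 (y) x 58 mm high, with two hose nipples reaching 28 mm beyond its +x face; origin at the centre of its underside. A fixed steel collar 132 mm across, top 64 mm up, sits on it; the dial turns about the vertical through its centre. The stop is hidden inside at an angle that nothing outside shows: find it by feel
- dial_grip (a point): point on the dial's axis, 106 mm above the counter, where to grip; turns with the dial: x along the bar grip to its white pointer end, z up. Black skirt 100 mm across, 69 to 81 mm above the counter, upright bar grip on it 88 mm long, 26 mm thick, 81 to 123 mm above the counter. Clockwise: its yaw falls. At the start it stands 5 to 7 clicks anticlockwise of the stop
- dial_mark (a point): point at the white pointer end of the dial's bar, 44 mm from the axis, level with dial_grip. The dial has a notch every 24 degrees (15 a turn), fixed in the unit, one exactly where the dial meets the stop; let go between two, it jumps to the nearer. Turning it over a click takes about 0.25 N m; the pads feel this as a moment about z
- zero_ring: red ring under the dial's skirt with a red tab; origin on the dial axis, 65 mm up; its x axis points to the tab. It starts anywhere between stop and dial. The dial picks it up on its way clockwise (tab then under the white pointer end, equal yaws) and carries it to the stop; when the dial turns back the ring stays and marks the zero. Do not move it otherwise
- zero_tab (a point): top of the red tab, 60 mm from the axis, 10 mm wide, 74 mm above the counter
- stop (a joint): give of the hidden sprung stop, rad: 0 while nothing presses on it; grows as the dial is pressed clockwise against it (0.15 N m to start, then 4 N m per rad, on top of the dial's own resistance). 0.03 or more is firmly against it; over 0.25 (about 1.2 N m) is forcing it. Let go, the dial springs back to the notch at the stop
- mug_near: white mug standing upside down, 64 x 91 x 50 mm, loose; origin at the centre of its underside
- glass_near: small clear glass, 48 mm across, 61 mm high, loose; origin at the centre of its underside
- tub: white tub with blue lid, 85 x 124 x 115 mm, loose; origin at the centre of its underside
- prerinse_tap: tall pre-rinse tap, fixed, between the arm's start and the dosing unit; origin on the counter. At the origin's y (within 40 mm) its hand spray hangs 20 to 120 mm beyond it in x, 0.16 to 0.40 m up; the riser stands 175 mm beyond it up to 0.9 m, two valves 80 mm either side up to 0.17 m; only a hose 1 m up reaches nearer the robot. Pass it on the robot's side

How it is judged:
By the outcome, as a careful person would: the job done as asked, in the order asked, and still so for the second after the job is handed in, with the robot touching nothing.
It also fails if it takes over 72 s, if anything falls off the work surface, if the arm or the gripper's body presses on something with over 40 N, if the wrist force passes 120 N, or if a joint passes its speed limit or range.

## Working session

There is one attempt and no reset: what is moved stays moved. The work goes in short steps, each a Python script; the robot and the scene stay as the last script left them, time stands still between calls to the robot, and variables do not carry over. Pictures are saved under pics/ and viewed, at most 10 in all, crops included, and the job is handed in when it is done.

```bash
ls; mkdir -p pics; cat > h.py <<'E'
import numpy as np, cv2
from cell import env, kinematics, monitor, cams, spot_in, mark_of
def w(cam,p,c=None):
    c=c or cams.calibration(cam); R=cv2.Rodrigues(np.array(c["rvec"],float))[0]
    return R.T@(np.array(p)-np.array(c["tvec"]).ravel())
E
python3 - <<'E'
from h import *
s=monitor.get_state(); print(s["time"],s["tcp_pos"],s["orientation"],s["force"],s["torque"])
ims=[]
for cam in ("scene","top"):
    im,d=cams.camera(cam); ims.append(im)
    for q in ["housing","dial_grip","dial_mark","zero_ring","zero_tab","mug_near","glass_near","tub","prerinse_tap"]:
        print(cam,q,[(round(r["score"],2),w(cam,r["at"]).round(3).tolist()) for r in mark_of(q,cam)[:2]])
cv2.imwrite("pics/a.png",ims[0]);cv2.imwrite("pics/b.png",ims[1])
print(monitor.get_state()["time"])
E
```

```text
cell.py
pics
0.0 [0.2062449  0.64211704 0.2303257 ] [-6.25104081e-05  1.54729641e-01  9.87956444e-01 -8.94256467e-04] [-0.52560523 -0.33015532  0.00451037] [ 0.03453844 -0.02596784  0.03520963]
scene housing [(0.63, [0.518, -0.008, -0.005])]
scene dial_grip [(0.73, [0.514, -0.011, 0.109])]
scene dial_mark [(0.66, [0.521, -0.006, -0.003]), (0.65, [0.493, 0.027, 0.109])]
scene zero_ring [(0.54, [0.517, -0.011, 0.062])]
scene zero_tab []
scene mug_near [(0.77, [0.459, -0.303, -0.0]), (0.32, [0.575, -0.279, 0.002])]
scene glass_near [(0.71, [0.577, -0.281, 0.0])]
scene tub [(0.95, [0.573, 0.209, -0.003])]
scene prerinse_tap []
top housing []
top dial_grip [(0.77, [0.518, -0.006, 0.103])]
top dial_mark [(0.83, [0.492, 0.03, 0.108])]
top zero_ring []
top zero_tab []
top mug_near [(0.61, [0.463, -0.302, -0.005])]
top glass_near [(0.73, [0.576, -0.27, 0.002]), (0.27, [0.571, 0.209, 0.004])]
top tub [(0.97, [0.571, 0.213, 0.002])]
top prerinse_tap [(0.47, [0.492, 0.034, 0.106])]
1.0
```

View pics/a.png

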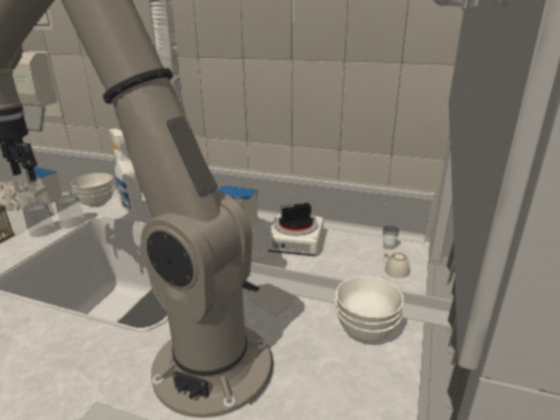

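View pics/b.png

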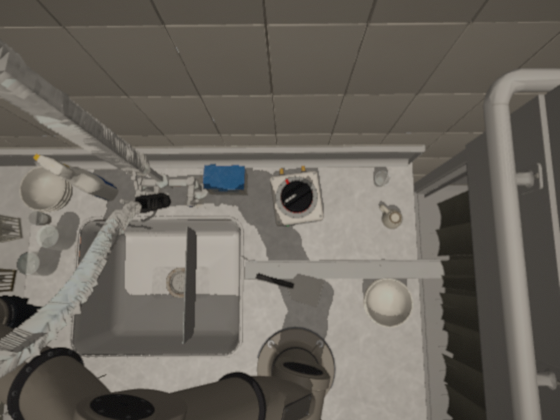

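Scene view: dial at about (296,216), the mug at (398,262), the glass at (391,237) and the blue-lidded tub at (237,205). Top view: dial at (297,196) with its white pointer towards (288,201), the red tab near (286,182), and the tap's spray at (150,202). That puts the pointer at about 123° and the tab at about 40°.

Next I'll fold in, swing past the tap on the robot's side, and look with the wrist camera.

```bash
cat >> h.py <<'E'
from scipy.spatial.transform import Rotation as Ro
def down(yaw):  # tool z down, tool y along world (cos(yaw+90)..): tool x along yaw
    q=(Ro.from_euler('z',yaw)*Ro.from_euler('x',np.pi)).as_quat(); return [q[3],q[0],q[1],q[2]]
def yaw_of(q): return Ro.from_quat([q[1],q[2],q[3],q[0]]).as_matrix()[:,0]
def st():
    s=monitor.get_state(); x=yaw_of(s["orientation"])
    return s, np.degrees(np.arctan2(x[1],x[0]))
def look(name,fn=None,qs=("dial_grip","dial_mark","zero_ring","zero_tab")):
    im,d=cams.camera(name); c=cams.calibration(name)
    if fn: cv2.imwrite(fn,im)
    for q in qs: print(name,q,[(round(r["score"],2),w(name,r["at"],c).round(4).tolist()) for r in mark_of(q,name)[:2]])
    return im,d,c
E
python3 - <<'E'
from h import *
s,y=st(); print("yaw",y)
p=np.array(s["tcp_pos"]); r=np.hypot(*p[:2]); u=p[:2]/r
ps=[*(u*0.47),0.30]
q=kinematics.inverse_kinematics(ps,s["orientation"]); print(np.round(q,3))
a=np.radians(10); R=np.array([[np.cos(a),-np.sin(a)],[np.sin(a),np.cos(a)]])
q2=kinematics.inverse_kinematics([*(R.T@u*0.47),0.30],s["orientation"]); print("10deg cw",np.round(q2,3))
for deg in (y,123,0,-60,-90):
  for x,z in ((0.517,0.087),(0.517,0.3)):
    q3=kinematics.inverse_kinematics([x,-0.009,z],down(np.radians(deg))); print(deg,z,None if q3 is None else np.round(q3,3))
E
```

```text
yaw 162.18934241171738
[-1.395  0.07   0.002  1.939 -0.     1.132 -0.133]
10deg cw [-1.259  0.068  0.043  1.941 -0.003  1.132  0.045]
162.18934241171738 0.087 [-0.443  0.444  0.425  2.075 -0.286  0.678  1.429]
162.18934241171738 0.3 [-0.677  0.162  0.657  1.877 -0.109  1.139  1.279]
123 0.087 [-0.505  0.458  0.505  2.079 -0.344  0.685  0.802]
123 0.3 [-0.715  0.166  0.703  1.878 -0.118  1.139  0.606]
0 0.087 [-0.789  0.594  0.912  2.094 -0.68   0.78  -1.019]
0 0.3 [-0.932  0.207  0.977  1.888 -0.188  1.144 -1.457]
-60 0.087 [-0.96   0.863  1.267  2.102 -1.02   1.018 -1.749]
-60 0.3 [-1.131  0.345  1.311  1.894 -0.362  1.18  -2.31 ]
-90 0.087 [-0.96   0.863  1.267  2.102 -1.02   1.018 -2.272]
-90 0.3 [-1.131  0.345  1.311  1.894 -0.362  1.18  -2.834]
```

```bash
python3 - <<'E'
from h import *
s,y=st()
p=np.array(s["tcp_pos"]); u=p[:2]/np.hypot(*p[:2])
q=np.array(kinematics.inverse_kinematics([*(u*0.45),0.30],s["orientation"])); print(np.round(q,3))
env.goto_joints(list(q))
q[0]=-0.11; env.goto_joints(list(q))
s,y=st(); print(s["time"],s["tcp_pos"],y)
im,d,c=look("wrist","pics/c.png")
look("top","pics/d.png")
print(-cv2.Rodrigues(np.array(c["rvec"],float))[0].T@np.array(c["tvec"]).ravel(), st()[0]["time"])
E
```

```text
[-1.398e+00  3.400e-02 -1.000e-03  1.978e+00  0.000e+00  1.130e+00
 -1.390e-01]
3.8833 [ 0.44995399 -0.01121652  0.29995401] 88.54868998617226
wrist dial_grip [(0.55, [0.5203, -0.0065, 0.107])]
wrist dial_mark [(0.83, [0.4916, 0.0281, 0.1083])]
wrist zero_ring []
wrist zero_tab [(0.73, [0.5703, 0.0215, 0.0726])]
top dial_grip []
top dial_mark []
top zero_ring []
top zero_tab []
[0.45328636 0.06151378 0.44275734] 4.3833
```

View pics/c.png

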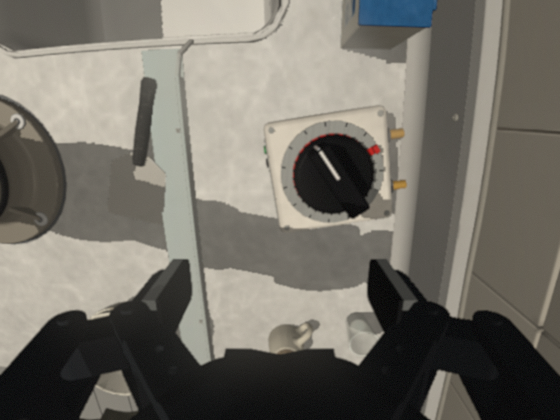

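The wrist view shows the dial centred near (335,175), its white pointer end near (318,148) and the red tab at (375,150). No objects are close to the dial. I'll refine the axis and the bar's yaw from depth.

```bash
cat >> h.py <<'E'
def cloud(d,c):
    v,u=np.nonzero(d>0); K=np.array([[c["fx"],0,c["cx"]],[0,c["fy"],c["cy"]],[0,0,1.]])
    n=cv2.undistortPoints(np.stack([u,v],1).astype(float)[:,None],K,np.array([c["k1"],0,0,0.]))[:,0]
    z=d[v,u]; P=np.c_[n*z[:,None],z]
    R=cv2.Rodrigues(np.array(c["rvec"],float))[0]
    return (P-np.array(c["tvec"]).ravel())@R,u,v
def barfit(d,c,ctr=(0.518,-0.008)):
    P,u,v=cloud(d,c); m=np.hypot(P[:,0]-ctr[0],P[:,1]-ctr[1])<0.06
    b=P[m&(P[:,2]>0.116)&(P[:,2]<0.132)]
    return cv2.minAreaRect((b[:,:2]*1000).astype(np.float32)),np.median(b[:,2]),len(b)
E
python3 - <<'E'
from h import *
im,d=cams.camera("wrist"); c=cams.calibration("wrist")
print(barfit(d,c))
P,u,v=cloud(d,c); ctr=np.array([.518,-.008])
r=np.hypot(P[:,0]-ctr[0],P[:,1]-ctr[1]); px=im[v,u].astype(int)
from scipy.optimize import least_squares
# outer collar edge: use collar-height points (z 61..67mm)
m=(r<.1)&(r>.045); print(np.histogram(P[m,2],bins=np.arange(.05,.09,.002)))
k=P[m&(P[:,2]>.0615)&(P[:,2]<.068)]
print(len(k),cv2.minEnclosingCircle((k[:,:2]*1000).astype(np.float32)))
s=P[(r<.06)&(P[:,2]>.076)&(P[:,2]<.086)&(px.max(1)<70)]
print(len(s),cv2.minEnclosingCircle((s[:,:2]*1000).astype(np.float32)))
red=P[(r<.075)&(px[:,2]>120)&(px[:,1]<70)&(P[:,2]>.069)]; print("tab",len(red),red.mean(0))
E
```

```text
(((517.7880249023438, -7.487079620361328), (26.093900680541992, 87.09427642822266), 33.563232421875), np.float64(0.12280036487592384), 1817)
(array([ 104,  143,  429, 2366, 1820,   64, 1167, 1592,  100,   56,   14,
         45,  116,  299,  332,   44,    0,    0,    0]), array([0.05 , 0.052, 0.054, 0.056, 0.058, 0.06 , 0.062, 0.064, 0.066,
       0.068, 0.07 , 0.072, 0.074, 0.076, 0.078, 0.08 , 0.082, 0.084,
       0.086, 0.088]))
2867 ((507.79705810546875, 3.5501956939697266), 80.27786254882812)
3193 ((518.575439453125, -7.244571208953857), 50.21678161621094)
tab 49 [0.56693777 0.02265174 0.07282904]
```

```bash
python3 - <<'E'
from h import *
A=[0.5183,-0.0074]; o=down(np.radians(123.6))
env.reach([*A,0.2],o)
s,y=st(); print(s["time"],np.round(s["qpos"],3),s["tcp_pos"],y,np.round(s["force"],2),np.round(s["torque"],3))
print(env.movel([*A,0.087],0.08,stop_force=15))
s,y=st(); print(s["time"],np.round(s["qpos"],3),s["tcp_pos"],y,np.round(s["force"],2),np.round(s["torque"],3))
env.grip(0.02,40)
s,y=st(); print(s["time"],s["opening"],s["gripper_force"],np.round(s["force"],2),np.round(s["torque"],3))
env.grip(0.015,100)
s,y=st(); print(s["time"],s["opening"],s["gripper_force"],np.round(s["force"],2),np.round(s["torque"],3))
for k in (60,0,-30,-60):
    q=kinematics.inverse_kinematics([*A,.087],down(np.radians(k))); print(k,None if q is None else np.round(q,3))
E
```

```text
5.075 [-0.101  0.256 -0.006  1.96   0.002  0.927  0.476] [ 0.51815635 -0.00749742  0.2002187 ] 123.44914451939178 [0.97 0.35 0.16] [ 0.014 -0.011  0.053]
False
6.6333 [-0.098  0.416 -0.01   2.049  0.007  0.677  0.474] [ 0.51868566 -0.00737337  0.08746325] 123.59819817048623 [0.22 1.17 0.21] [0.04  0.023 0.002]
7.2083 0.025495701383256412 40.06158471107483 [-4.69 -0.86  6.53] [-0.21   0.689  0.033]
7.425 0.025090928558612623 97.58575558662415 [-5.47 -1.92  7.7 ] [-0.181  0.747  0.01 ]
60 [-0.318  0.426  0.262  2.064 -0.173  0.672 -0.466]
0 [-0.523  0.464  0.526  2.077 -0.361  0.689 -1.332]
-30 [-0.622  0.496  0.659  2.082 -0.464  0.709 -1.755]
-60 [-0.962  0.865  1.267  2.099 -1.021  1.02  -1.752]
```

```bash
cat >> h.py <<'E'
def turn(deg,t0=0.0):
    q=np.array(TGT[0]); q[6]+=np.radians(deg); env.goto_joints(list(q)); TGT[0]=q
    s,y=st(); return s,y
TGT=[None]
E
python3 - <<'E'
from h import *
s,y=st(); TGT[0]=np.array(s["qpos"]); log=[]
for i in range(24):
    s,y=turn(-3.0)
    print(round(s["time"],2),round(y,2),np.round(s["force"],1),np.round(s["torque"],2))
    if s["torque"][2]>0.6 or np.linalg.norm(s["force"])>40: break
np.save("tgt.npy",TGT[0])
E
```

```text
7.67 120.62 [-1.1 -0.5  2. ] [ 0.1  -0.07 -0.06]
7.92 117.65 [-1.1 -0.8  3.6] [ 0.09  0.02 -0.24]
8.18 114.66 [-2.2 -0.5  3.3] [-0.01  0.21 -0.35]
8.43 111.69 [-2.6 -0.5  4.1] [-0.11  0.24 -0.24]
8.68 108.73 [-3.7 -1.5  5.1] [-0.08  0.32  0.09]
8.93 105.68 [-3.6 -0.9  5.6] [-0.11  0.27  0.  ]
9.18 102.67 [-2.5 -0.7  5.5] [-0.14  0.36 -0.09]
9.43 99.66 [-3.1 -1.5  4.6] [-0.09  0.31 -0.11]
9.68 96.66 [-3.9 -1.1  5.7] [-0.21  0.35 -0.19]
9.93 93.66 [-4.  -1.8  5. ] [-0.19  0.35 -0.07]
10.18 90.62 [-3.9 -1.1  5.4] [-0.24  0.37 -0.38]
10.43 87.64 [-3.9 -1.3  4.3] [-0.12  0.37 -0.3 ]
10.68 84.71 [-4.2 -1.6  6.6] [-0.16  0.44  0.1 ]
10.93 81.69 [-4.4 -1.1  6.1] [-0.2   0.37 -0.01]
11.18 78.67 [-4.3 -0.4  5.3] [-0.19  0.43 -0.01]
11.43 75.67 [-4.7 -0.2  5.7] [-0.22  0.43 -0.13]
11.68 72.66 [-4.4 -1.   5.8] [-0.2   0.41 -0.15]
11.93 69.66 [-3.5 -1.1  6.2] [-0.22  0.45 -0.09]
12.18 66.61 [-4.2  0.4  6.8] [-0.31  0.44 -0.47]
12.43 63.64 [-4.4 -1.3  6.5] [-0.25  0.47 -0.39]
12.68 60.72 [-4.4 -0.6  6.6] [-0.21  0.49  0.15]
12.93 57.71 [-4.7 -1.5  6.6] [-0.16  0.55  0.16]
13.18 54.69 [-4.2 -0.7  6.5] [-0.27  0.49 -0.06]
13.43 51.68 [-3.3 -0.7  6.4] [-0.23  0.47 -0.08]
```

```bash
python3 - <<'E'
from h import *
TGT[0]=np.load("tgt.npy")
for i in range(39):
    s,y=st(); s,y=turn(-3.0 if y>8 else -2.0)
    print(round(s["time"],2),round(y,2),np.round(s["force"],1),np.round(s["torque"][2],2))
    if abs(s["torque"][2])>0.65 or np.linalg.norm(s["force"])>40: break
np.save("tgt.npy",TGT[0])
E
```

```text
13.68 48.67 [-4.1 -0.2  7.3] -0.16
13.93 45.66 [-4.3 -1.9  5.4] -0.11
14.18 42.64 [-4.  -1.   6.4] -0.3
14.43 39.65 [-3.7 -1.5  7.4] -0.21
14.68 36.72 [-4.3 -0.6  6.9] 0.13
14.93 33.7 [-6.1 -0.3  7.2] -0.05
15.18 30.71 [-5.  -1.1  6.9] 0.11
15.43 27.69 [-4.7  0.1  7. ] 0.02
15.68 24.68 [-5.5 -1.3  6.3] -0.13
15.93 21.67 [-5.1  0.1  7.4] -0.15
16.18 18.63 [-5.1  0.1  6.9] -0.51
16.43 15.66 [-3.7  0.   6.7] -0.25
16.68 12.74 [-5.1 -0.9  8. ] 0.15
16.93 9.71 [-4.3 -1.2  6.7] -0.05
17.18 6.72 [-4.6 -0.3  6.7] 0.07
17.43 4.72 [-4.1  0.3  7.2] 0.06
17.68 2.7 [-5.  -0.   7.8] -0.06
17.93 0.69 [-5.2 -0.4  6.7] -0.18
18.18 -1.3 [-5.5 -0.6  7.3] 0.03
18.43 -3.31 [-4.6 -0.9  6.2] -0.16
18.68 -5.33 [-5.   0.8  7.6] -0.14
18.93 -7.38 [-4.5  0.8  5.7] -0.59
19.18 -9.26 [-5.5 -0.4  6.4] 0.07
19.43 -11.23 [-5.4  0.6  6.8] 0.29
19.68 -13.21 [-5.2  0.2  6.5] 0.3
19.93 -15.21 [-4.2 -0.6  7.3] 0.31
20.18 -17.18 [-4.5 -0.3  6.3] 0.51
20.43 -19.17 [-5.  -0.7  7.3] 0.52
20.68 -21.17 [-5.5  0.2  6.8] 0.53
20.93 -23.16 [-4.4 -0.1  7.5] 0.57
21.18 -25.14 [-4.3  0.2  7.4] 0.63
21.43 -27.12 [-5.  -0.7  7.4] 0.74
```

```bash
python3 - <<'E'
from h import *
im,d,c=look("wrist","pics/e.png")
im2,d2=cams.camera("scene")
look("scene",None)
P,u,v=cloud(d,c); 
cv2.imwrite("pics/f.png",cv2.resize(im2[180:270,240:360],None,fx=6,fy=6,interpolation=cv2.INTER_CUBIC))
s,y=st(); print(y,s["torque"],s["force"],s["opening"],s["joint_torque"])
E
```

```text
wrist dial_grip [(0.58, [0.519, -0.0091, 0.1072])]
wrist dial_mark [(0.88, [0.5564, -0.0294, 0.1046])]
wrist zero_ring []
wrist zero_tab [(0.65, [0.5755, -0.0372, 0.0738])]
scene dial_grip [(0.57, [0.5118, -0.007, 0.1071])]
scene dial_mark [(0.62, [0.5536, -0.0276, 0.1082])]
scene zero_ring [(0.5, [0.5143, -0.0124, 0.0638])]
scene zero_tab [(0.65, [0.5163, -0.0066, 0.1077]), (0.65, [0.5186, -0.012, 0.0641])]
-27.116217279293334 [-0.44251912  0.79115257  0.72476704] [-5.17308568  1.03645672  7.39820007] 0.025110873687517132 [  0.64872527 -44.42767382   1.50796864 -20.47684729  -0.70632728
  -1.31391808  -0.69693552]
```

View pics/e.png

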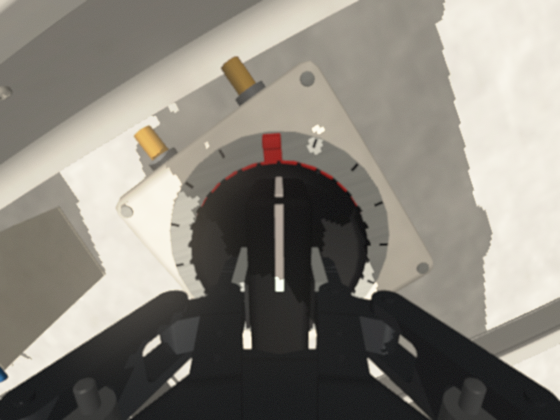

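The pointer is vertical in the picture at (279,178)–(280,290), so the bar is still aligned with the tool. The red tab at (272,148) sits under the pointer end. The static torque is now clearly higher than at any earlier click. To confirm the sign and the stiffness, I'll ease off a few degrees, well under half a click.

```bash
python3 - <<'E'
from h import *
TGT[0]=np.load("tgt.npy")
for i in range(5):
    s,y=turn(1.5); env.dwell(.1); s,y=st()
    print(round(s["time"],2),round(y,2),np.round(s["force"],1),np.round(s["torque"][2],2),np.round(s["joint_torque"][6],2))
for i in range(3):
    s,y=turn(-2.0); env.dwell(.1); s,y=st()
    print(round(s["time"],2),round(y,2),np.round(s["force"],1),np.round(s["torque"][2],2),np.round(s["joint_torque"][6],2))
np.save("tgt.npy",TGT[0])
E
```

```text
22.32 -25.58 [-5.6  0.2  7.7] 0.96 -0.94
22.68 -24.07 [-5.  -0.4  7.2] 0.98 -0.94
23.02 -22.59 [-4.4 -0.7  7.1] 0.91 -0.88
23.38 -21.11 [-4.9 -0.7  6.8] 0.81 -0.78
23.73 -19.64 [-5.1 -0.1  7.3] 0.57 -0.62
24.07 -21.66 [-4.4  0.2  6.9] 0.52 -0.5
24.43 -23.65 [-4.   0.3  7. ] 0.59 -0.55
24.77 -25.62 [-5.4 -0.3  6.5] 0.65 -0.69
```

```bash
cat >> h.py <<'E'
def onplane(uv,c,z):
    K=np.array([[c["fx"],0,c["cx"]],[0,c["fy"],c["cy"]],[0,0,1.]])
    n=cv2.undistortPoints(np.array(uv,float).reshape(-1,1,2),K,np.array([c["k1"],0,0,0.]))[:,0]
    R=cv2.Rodrigues(np.array(c["rvec"],float))[0]; t=np.array(c["tvec"]).ravel()
    o=-R.T@t; D=np.c_[n,np.ones(len(n))]@R
    return o+D*((z-o[2])/D[:,2])[:,None]
def yaws(im,c,verbose=True):
    """dial yaw from the white pointer line and tab yaw from red blob"""
    b=im.astype(int); A=np.array([.5184,-.0073])
    v,u=np.nonzero((b.min(2)>110)&(b.max(2)-b.min(2)<60)); P=onplane(np.c_[u,v],c,.123)[:,:2]-A
    k=(np.hypot(*P.T)<.050)
    m=np.zeros(im.shape[:2],np.uint8); m[v[k],u[k]]=255
    nl,lab,stt,_=cv2.connectedComponentsWithStats(m)
    out=[]
    for i in range(1,nl):
        if stt[i,4]<60: continue
        vv,uu=np.nonzero(lab==i); Q=onplane(np.c_[uu,vv],c,.123)[:,:2]-A
        vx,vy,x0,y0=cv2.fitLine(Q.astype(np.float32),cv2.DIST_L2,0,.001,.001).ravel()
        a=np.degrees(np.arctan2(vy,vx)); L=np.ptp(Q@[vx,vy])
        out.append((stt[i,4],round(float(a),1),round(float(L),3),Q.mean(0).round(3).tolist()))
    v,u=np.nonzero((b[...,2]>120)&(b[...,1]<60)&(b[...,0]<60)); P=onplane(np.c_[u,v],c,.074)[:,:2]-A
    r=np.hypot(*P.T); k=(r>.056)&(r<.07); t=P[k].mean(0)
    return out,("tab",k.sum(),np.degrees(np.arctan2(t[1],t[0])).round(1))
E
python3 - <<'E'
from h import *
s,y=st()
im,d=cams.camera("wrist"); c=cams.calibration("wrist"); print(y,yaws(im,c))
print(onplane([[278,178],[280,290]],c,.123))
# printed housing yaw + tick marks crop
cv2.imwrite("pics/g.png",cv2.resize(im[120:300,160:400],None,fx=3,fy=3,interpolation=cv2.INTER_CUBIC))
E
```

```text
-25.620810684947994 ([(np.int32(85), -24.9, 0.004, [0.043, -0.021]), (np.int32(700), -25.0, 0.036, [0.022, -0.011]), (np.int32(2159), -35.5, 0.039, [0.032, 0.028]), (np.int32(1299), -50.2, 0.026, [-0.007, -0.042]), (np.int32(188), -24.9, 0.013, [-0.01, 0.02]), (np.int32(178), -24.8, 0.012, [-0.022, -0.005])], ('tab', np.int64(317), np.float64(-22.6)))
[[ 0.56528491 -0.02983783  0.123     ]
 [ 0.52352159 -0.0106545   0.123     ]]
```

View pics/g.png

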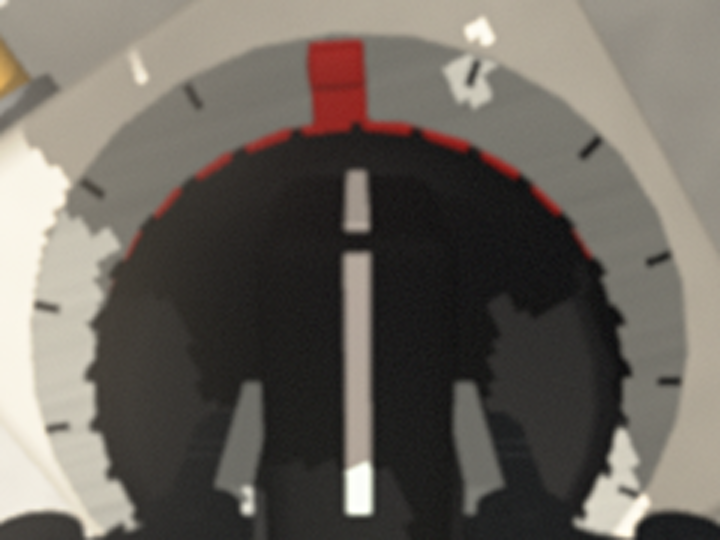

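The crop shows the white pointer line at x≈357 and the tab at x≈338, which puts the tab about 3–4° anticlockwise of the pointer. The ring stayed near −21…−22° while the dial went on to −27°. So the stop is the notch at −20.4°, six clicks from the start. The stop was pressed by about 0.11 rad, which is firm but not forcing it. Now I'll turn back four clicks, to 75.6°.

```bash
python3 - <<'E'
from h import *
TGT[0]=np.load("tgt.npy"); s,y=st(); tot=75.4-y
for i in range(20):
    s,y=turn(tot/20)
    print(round(y,1),np.round(s["torque"][2],2),round(float(np.linalg.norm(s["force"])),1),end=" | ")
env.dwell(.2); im,d=cams.camera("wrist"); c=cams.calibration("wrist"); print(st()[1],yaws(im,c))
env.grip(0.085); env.dwell(.2); s,y=st(); print(s["time"],s["opening"],np.round(s["force"],1))
im,d=cams.camera("wrist"); c=cams.calibration("wrist"); print(yaws(im,c))
p=np.array(s["tcp_pos"]); print(env.movel([p[0],p[1],.22],.15,stop_force=20))
env.movel([.45,p[1],.30],.15); env.dwell(.3)
im,d=cams.camera("wrist"); c=cams.calibration("wrist"); cv2.imwrite("pics/i.png",im)
print(barfit(d,c),yaws(im,c)); look("wrist"); print(st()[0]["time"])
E
```

```text
-20.6 0.6 8.3 | -15.5 0.43 8.2 | -10.5 0.49 7.8 | -5.5 0.01 8.7 | -0.5 -0.12 7.9 | 4.6 -0.02 8.4 | 9.6 0.14 8.2 | 14.7 0.23 8.4 | 19.7 -0.06 7.7 | 24.8 -0.01 8.0 | 29.8 0.17 8.1 | 34.9 0.1 7.7 | 39.9 -0.17 8.4 | 45.0 0.04 7.8 | 50.0 0.02 7.0 | 55.1 0.23 7.5 | 60.2 0.1 7.5 | 65.1 -0.13 7.5 | 70.2 -0.0 7.5 | 75.3 0.08 7.2 | 75.23278387026555 ([(np.int32(798), 75.5, 0.036, [0.006, 0.024]), (np.int32(2217), 65.6, 0.039, [-0.033, 0.026]), (np.int32(1133), 32.7, 0.024, [0.042, -0.0]), (np.int32(105), 74.4, 0.009, [-0.018, -0.015]), (np.int32(87), 74.5, 0.009, [0.009, -0.022])], ('tab', np.int64(117), np.float64(-9.3)))
30.8917 0.08470889494784986 [-0.1  0.   0.2]
([(np.int32(795), 75.3, 0.037, [0.006, 0.024]), (np.int32(964), 43.2, 0.031, [-0.03, 0.035]), (np.int32(138), -78.2, 0.009, [0.048, 0.007]), (np.int32(3046), 86.6, 0.049, [-0.032, -0.005]), (np.int32(2824), 59.2, 0.045, [0.026, -0.022])], ('tab', np.int64(122), np.float64(-9.4)))
False
(((518.55126953125, -7.166774749755859), (87.02131652832031, 26.56692123413086), 76.14764404296875), np.float64(0.12302675405315201), 1905) ([(np.int32(132), 75.2, 0.035, [0.006, 0.022]), (np.int32(148), -73.7, 0.027, [0.043, 0.016]), (np.int32(717), -6.1, 0.094, [-0.0, -0.035])], ('tab', np.int64(31), np.float64(-8.9)))
wrist dial_grip [(0.77, [0.5195, -0.0079, 0.1041])]
wrist dial_mark [(0.79, [0.5281, 0.0358, 0.1046])]
wrist zero_ring []
wrist zero_tab [(0.54, [0.5771, -0.0183, 0.0728])]
33.425
```

View pics/i.png

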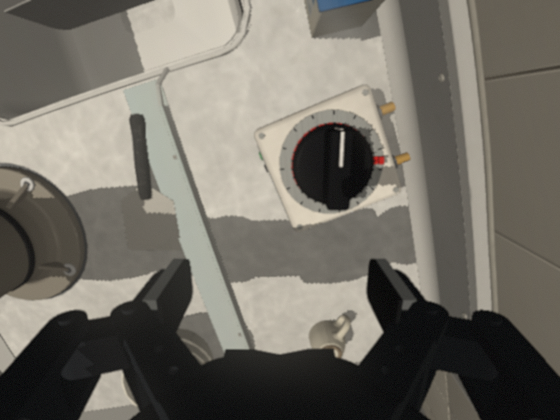

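The dial now reads 75.6°, but the tab settled near −9…−10°, not −20°, and the stop torque began and ended near −9°. So the notch grid may be offset by half a click from my assumption, and the dial may be sitting on a crest. To test this, I'll regrip, turn 5° anticlockwise, let go, and see which notch it settles in. If 75.6° is a notch it returns there, otherwise it goes on to about 87°.

```bash
python3 - <<'E'
from h import *
s,y=st(); print(s["time"],y)
A=[0.5184,-0.0073]; o=down(np.radians(75.7))
env.reach([*A,.2],o); print(env.movel([*A,.087],.1,stop_force=15))
env.grip(0.015,60); s,y=st(); print(s["time"],y,s["opening"],np.round(s["force"],1),np.round(s["torque"],2))
TGT[0]=np.array(s["qpos"])
for i in range(4):
    s,y=turn(1.3); env.dwell(.05); s,y=st(); print(round(y,2),round(s["torque"][2],2))
env.grip(.085); env.dwell(.2)
im,d=cams.camera("wrist"); c=cams.calibration("wrist"); print(yaws(im,c)[0][:2])
env.movel([*A,.2],.15,stop_force=20); env.movel([.45,A[1],.30],.15); env.dwell(.2)
im,d=cams.camera("wrist"); c=cams.calibration("wrist"); print(barfit(d,c),yaws(im,c)); look("wrist"); print(st()[0]["time"])
cv2.imwrite("pics/j.png",cv2.resize(im[60:240,220:440],None,fx=3,fy=3,interpolation=cv2.INTER_CUBIC))
E
```

```text
33.425 75.08162851920312
False
35.825 75.71618704278615 0.025257757409989076 [-5.7  1.4  7.8] [0.09 0.75 0.04]
77.0 0.03
78.3 0.08
79.6 0.13
80.89 0.07
[(np.int32(829), 80.7, 0.036, [0.004, 0.024]), (np.int32(865), 48.5, 0.03, [-0.034, 0.032])]
(((518.1360473632812, -7.075679779052734), (87.47980499267578, 26.47083282470703), 81.48355865478516), np.float64(0.12300996131199499), 1885) ([(np.int32(133), 81.3, 0.036, [0.004, 0.023]), (np.int32(256), -80.0, 0.045, [0.043, 0.011]), (np.int32(622), -7.7, 0.091, [-0.003, -0.037])], ('tab', np.int64(32), np.float64(-9.1)))
wrist dial_grip [(0.78, [0.5186, -0.008, 0.1045]), (0.58, [0.5768, -0.0203, 0.0733])]
wrist dial_mark [(0.67, [0.5196, -0.0086, 0.1075]), (0.58, [0.5232, 0.0359, 0.1058])]
wrist zero_ring []
wrist zero_tab [(0.75, [0.5781, -0.0162, 0.0715]), (0.7, [0.5236, 0.0348, 0.104])]
40.2417
```

View pics/j.png

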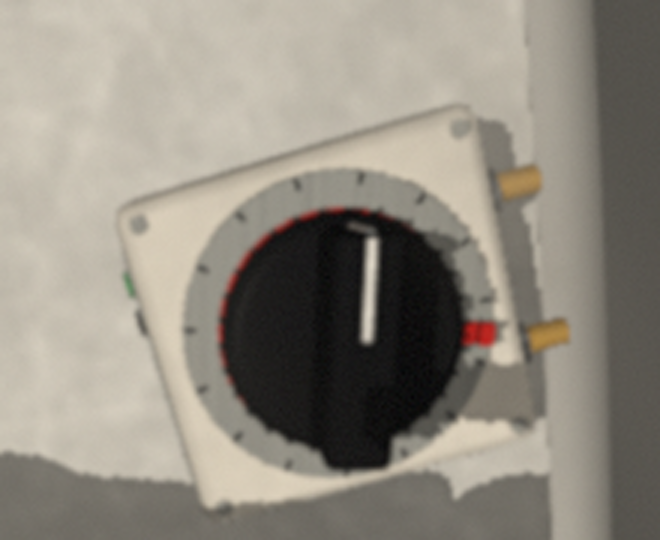

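The dial stays at 81° (pointer line at (367,340)→(373,240) in the crop, tab at (478,333), about −9°). Friction holds it here, so this test doesn't settle it. I'll repeat it closer, at about 84.5°: an 87° notch would pull it forward, and a 75.6° notch would pull it back.

```bash
python3 - <<'E'
from h import *
A=[0.5184,-0.0073]
env.reach([*A,.2],down(np.radians(81.2))); print(env.movel([*A,.087],.12,stop_force=15))
env.grip(0.015,60); s,y=st(); print(s["time"],y,np.round(s["torque"],2))
TGT[0]=np.array(s["qpos"])
s,y=turn(1.6); env.dwell(.1); s,y=st(); print(round(y,2),round(s["torque"][2],2))
s,y=turn(1.6); env.dwell(.1); s,y=st(); print(round(y,2),round(s["torque"][2],2))
im,d=cams.camera("wrist"); c=cams.calibration("wrist"); print("before",yaws(im,c)[0][:2])
env.grip(.085); env.dwell(.2)
im,d=cams.camera("wrist"); c=cams.calibration("wrist"); print("after",yaws(im,c)[0][:2],yaws(im,c)[1]); print(st()[0]["time"])
E
```

```text
False
42.4667 81.23072209850979 [0.16 0.9  0.11]
82.78 0.03
84.44 0.52
before [(np.int32(802), 84.7, 0.036, [0.002, 0.025]), (np.int32(2072), 74.5, 0.039, [-0.037, 0.021])]
after [(np.int32(807), 87.0, 0.037, [0.001, 0.024]), (np.int32(860), 52.8, 0.03, [-0.035, 0.03])] ('tab', np.int64(49), np.float64(-7.3))
44.075
```

The dial jumped forward to 87.0°. The notch grid is therefore 87, 63, … −9, the stop is at −9° where the ring rests, and 87° is exactly four clicks back (96°). I'll withdraw, verify and hand in.

```bash
python3 - <<'E'
from h import *
A=[0.5184,-0.0073]
print(env.movel([*A,.2],.12,stop_force=20)); env.movel([.45,A[1],.30],.15); env.dwell(.2)
im,d=cams.camera("wrist"); c=cams.calibration("wrist"); print(barfit(d,c),yaws(im,c)); look("wrist",None,("dial_mark","zero_tab","mug_near","glass_near"))
look("top",None,("tub","mug_near","glass_near")); print(st()[0]["time"])
print(env.job_done())
E
```

```text
False
(((518.3162231445312, -7.217334747314453), (87.60816192626953, 26.385448455810547), 87.7927474975586), np.float64(0.12297755328007201), 1841) ([(np.int32(333), -73.2, 0.067, [0.041, 0.013]), (np.int32(125), 86.6, 0.036, [0.002, 0.024]), (np.int32(542), -9.1, 0.087, [-0.006, -0.037])], ('tab', np.int64(34), np.float64(-9.1)))
wrist dial_mark [(0.81, [0.5208, 0.0361, 0.1094])]
wrist zero_tab [(0.71, [0.5773, -0.0172, 0.074])]
wrist mug_near [(0.93, [0.4595, -0.3061, -0.0001])]
wrist glass_near [(0.91, [0.5777, -0.2764, -0.0014])]
top tub [(0.98, [0.568, 0.212, 0.0018])]
top mug_near [(0.84, [0.4637, -0.303, -0.0038])]
top glass_near [(0.78, [0.5776, -0.2719, -0.0006])]
46.825
the job is handed in; nothing more can be done
None
```

I handed the job in with the dial in the notch four clicks (96°) anticlockwise of the stop, the red ring marking zero and the mug, glass and tub unmoved, but I probably forced the stop: I pressed about 0.3 rad past it by angle (limit 0.25), though the wrist moment stayed under 1 N m, and I also let go at 75.6° and 81° before the dial clicked home at 87°.

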